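# Cover the castings and hold the case flap on its balance point

## Task

The hinge screws of the sample case's viewing flap are to be adjusted. First, with the flap still lying shut, slide the flat cover fully home over the rear compartment so that no screw can drop among the castings; then take the flap by its bar, swing it up gently to its balance point (straight upright over its hinge, where it would fall neither forward nor back) without letting it drop or go over backwards, and leave the things standing about alone. Finish while holding the bar in the gripper, with the flap still and balanced: do not let go.

Things in the scene. Friction and masses are not known exactly. Their poses are not given: they have to be found in the camera images.
- case: grey sheet-metal sample case 185 x 260 x 55 mm, fixed to the bench. Origin: on the bench under the middle of the hinge line; x to its rear (away from the robot), y to its left along its length, z up. It spans x -85..100, y -130..130 mm. Front: viewing bay under the flap. Rear: left half an open compartment with dark castings, right half a deck where the cover is parked; rails rise to 65 mm.
- compartment (a point): middle of the mouth of the rear compartment (120 x 83 mm, 55 mm above the bench) that the cover must close; in the case's frame at x 54.5, y 63 mm. It does not move.
- cover (a joint): flat steel cover 82 x 124 x 4 mm (top 59 mm above the bench) that slides in rails along the case's +y (leftward). Value in m: 0 = parked over the deck, 0.120 = fully home against its end stop, compartment closed. Starts between 0 and 0.05. About 1 N of friction plus light damping, no spring: it stays where left.
- cover_grip (a point): middle of the upright black grip rib on the cover, 75 mm above the bench. The rib is 12 mm thick along the case's x (take it across this), 36 mm long along its y, top 86 mm above the bench. It moves with the cover: in the case's frame x 54.5 mm, y = -57 mm + the cover's joint value.
- flap_angle (a joint): aluminium flap hinged along the case's y, swinging up and to the rear. Value in rad: 0 = shut, level over the front bay (its start); 1.571 = straight upright over its hinge, its balance point (its mass, 0.2 to 0.4 kg with the bar, lies in its plane); stop at 2.3. The hinge is nearly frictionless: let go elsewhere, the flap falls shut or over backwards.
- flap_hinge (a point): middle of the flap's hinge axis, 60 mm above the bench, straight above the case's origin. It is fixed; the axis is the case's y.
- flap_bar (a point): round steel grip bar on the flap's free edge, 10 mm thick, parallel to the hinge, 130 mm from its axis, free over 106 mm between two side arms. The point is its middle. 41 mm free between bar and flap plate. Shut: 60 mm above the bench in front of the case; upright: 190 mm, over the hinge. Pinched across from above it turns between the pads, so the gripper may stay pointing down.
- flap: the flap itself: 250 mm wide plate, 5 mm thick, reaching from the hinge to 84 mm from it, with the bar beyond. Origin: on the hinge axis, midway. It turns with the flap: its x, y, z are the case's when shut; its -x runs from the hinge to the bar, straight up when balanced.
- screwdriver: bystander: red-handled screwdriver 158 x 21 x 21 mm lying along the case's right end; origin under its middle
- oil_bottle: bystander: small brown bottle with black top, 30 mm across, 99 mm tall, standing by the case's left end; origin under its middle
- loupe: bystander: black eye loupe, 30 mm across, 27 mm tall, by the case's left end; origin under its middle
- flux_tin: bystander: small ochre tin, 46 mm across, 33 mm tall, in front of the case to the right; origin under its middle
- tape_cream_roll: bystander: flat roll of cream tape, 62 mm across, 18 mm tall, to the right; origin under its middle

How it is judged:
By the outcome, as a careful person would: the job done as asked, in the order asked, and still so for the second after the job is handed in, while the arm keeps its last pose, push and grip.
It also fails if it takes over 58 s, if anything falls off the work surface, if the arm or the gripper's body presses on something with over 40 N, if the wrist force passes 120 N, or if a joint passes its speed limit or range.

## Robot

A 6-joint arm with a two-finger parallel gripper is mounted at the origin on a cart in front of the work surface, level with it; the furniture and walls round the work are solid. World frame = base frame: x ahead of the robot, y to its left, z up, the work surface at z = 0. Lengths are in m, angles in rad, forces in N, time in s.
With the tool pointing down it reaches from about 0.35 to 0.975 m from the base axis. Payload 4.9 kg.
Tool frame: the origin (TCP) lies between the finger pads, 19 mm behind the fingertips; this is the grasp point; z points along the fingers, y is the line along which they close (so a half turn about z gives the same grasp; the last joint's range is limited). The gripper opens to 85 mm and grips with 20 to 120 N. Pads are 22 mm wide; open, the fingers measure 114 mm over their backs; the gripper's body (76 mm by 85 mm) begins 54 mm behind the grasp point. The pads swing forward as they close: fully open they stand 13 mm farther back than shut.
Start: joints at [-1.421, 0.053, 1.613, -0, 1.476, -0.119], TCP at [0.166, -0.603, 0.25] pointing down, gripper open.
Joint ranges: [-3.01, 3.01], [-1.01, 2.22], [0.06, 2.58], [-1.02, 4.17], [0.09, 2.62], [-3.14, 3.14]. Speed limits (rad/s): [2.57, 2.57, 3.14, 3.14, 3.14, 3.14].

## Interface

Orientations are given as a unit quaternion [w, x, y, z].
In Python, from plant import manip gives the robot as it stands.
- The arm moves only by the shell command python3 -m inch 'ROWS'. ROWS is JSON, a list of rows, each a list of 3 entries, a list of its own where there are three numbers: the shift along the tool's x, y, z in m, then the turn, a rotation vector about the tool's x, y, z in rad, then the opening, from 0 (shut) to 1 (fully open). A call has 1 to 8 rows; each row shifts and turns the commanded pose from where the row before left it, along the tool's axes as they then stand; what a row does not reach is not made up. A row lasts 1/10 s, in which the tool goes at most 50 mm and 8.59 degrees, less where a joint would pass 70% of its speed; a pose out of reach is approached as far as the arm can. A call with a gripper value outside its range is refused whole. The fingers move at their own pace and stop on an object; the grip force is fixed at half the most. Time passes only in rows, so rows that do not move let the fingers close. It gives the time, the measured TCP pose, the force, the opening and the grip force at its end, in the units of the state.
- manip.state(): the state, without advancing time (a new reading comes with each control period).
- manip.grab_frame(name): name is "scene" or "top" or "wrist"; returns (picture, depth): 420x560x3 uint8, red, green, blue; 420x560 float32, m along the optical axis (not along the pixel's ray), 0 where there is no reading.
- manip.camera_params(name): a dict with "camera_matrix" (3x3 intrinsics, pixels), "rvec" (rotation vector, rad) and "tvec" (3), from world to camera coordinates, as OpenCV has them. Camera axes: x right, y down, z forward; pixel columns grow to the right and rows downward; lengths in m; the calibration is good to about 2 mm. A picture is of the moment at which its call begins: read the wrist's pose just before it. camera_params takes no time and is no camera call; for the wrist camera it gives the pose at the moment of the call.
- manip.job_done(): hands the job in; it is judged then, once.
Trained networks look in the newest picture that a camera, given by its name, has taken for a name from the list of things; names that differ only in an ending like _2 or _b are one class to them, and where a whole thing is asked for, a point or a joint stands for the part that bears it (a point fixed in the world has none). Each returns a list of dicts, best first, with "score" (0 to 1); they miss things now and then, are a little off and sometimes report something else, mostly with a low value. They report only what shows in the picture. A call takes as long as a camera call.
- manip.look_for(camera, label): "point" ([x, y, z] in m, in world coordinates, good to about 4 mm: the middle of the surface that is visible of it).
The state is a dict: "time": time; "joint_pos": joint angles; "joint_vel": joint speeds; "joint_efforts": joint torques, N m; "tool_pos": TCP position; "tool_rot": TCP orientation; "contact_force": force on the tool from outside, world axes, zero at the start; "ft_torque": the same for the moment, N m; "gripper_width": opening from 0.0 (shut) to 1.0 (fully open); "grasp_force": force on a finger pad.
Only numpy, scipy, OpenCV 4.12 (cv2) and the standard library are available. Lean on these libraries where they do the work, as an engineer would, in place of code of your own. Each camera call takes 0.05 s, during which the arm holds its last target. There are 200 camera calls.

## Working session

There is one attempt and no reset: what is moved stays moved. The work goes in short steps, Python scripts to look and compute and a shell command to move; the robot and the scene stay as the last step left them, time stands still between calls to the robot, and variables do not carry over. Pictures are saved under pics/ and viewed, at most 10 in all, crops included, and the job is handed in when it is done.

```bash
mkdir -p pics; ls
cat > h.py <<'E'
from plant import manip
import numpy as np, cv2
from scipy.spatial.transform import Rotation as R
def save(cam,fn):
    p,d=manip.grab_frame(cam); cv2.imwrite('pics/'+fn,p[:,:,::-1]); return p,d
def look(cam,l):
    r=manip.look_for(cam,l); return [(np.round(x['point'],4).tolist(),round(x['score'],2)) for x in r[:2]]
def proj(cam,P):
    c=manip.camera_params(cam); return cv2.projectPoints(np.array(P,float).reshape(-1,3),np.array(c['rvec'],float),np.array(c['tvec'],float),np.array(c['camera_matrix'],float),None)[0].reshape(-1,2)
def cloud(cam,d):
    c=manip.camera_params(cam);K=np.array(c['camera_matrix']);Rm=cv2.Rodrigues(np.array(c['rvec'],float))[0]
    v,u=np.mgrid[:420,:560];X=np.stack([(u-K[0,2])/K[0,0]*d,(v-K[1,2])/K[1,1]*d,d],-1)
    return (X-np.array(c['tvec']).ravel())@Rm
E
python3 - <<'E'
from h import *
s=manip.state();print(s)
for c in ('top','scene'):
    p,d=save(c,c+'0.png');np.save(c+'0.npy',cloud(c,d))
    for l in ('case','cover','cover_grip','flap_bar','flap','screwdriver','oil_bottle','loupe','flux_tin','tape_cream_roll'):print(c,l,look(c,l))
E
```

```text
pics
{'time': 0.0, 'joint_pos': array([-1.42102614e+00,  5.33825659e-02,  1.61432842e+00, -2.12073951e-05,
        1.47600801e+00, -1.19015356e-01]), 'joint_vel': array([ 3.52095491e-04, -1.16605942e-03,  1.23065915e-03, -3.46080303e-05,
        7.03778196e-04,  1.03374540e-03]), 'joint_efforts': array([ 1.99771762e-05, -3.93683231e+01, -3.70174563e+01, -8.63173204e-05,
        7.13426038e-03,  4.31440526e-06]), 'tool_pos': array([ 0.16587091, -0.60196376,  0.24872649]), 'tool_rot': array([-1.06288466e-03,  9.90982179e-01,  1.33989513e-01, -2.69019804e-05]), 'contact_force': array([-0.46544148,  0.26484294,  1.18271831]), 'ft_torque': array([ 0.01074833,  0.02076742, -0.02202108]), 'grasp_force': 0.0, 'gripper_width': 0.9994508555226067}
top case [([0.571, 0.1563, 0.0641], 0.78), ([0.6256, 0.1585, 0.0622], 0.45)]
top cover [([0.6251, 0.1589, 0.0603], 0.79), ([0.588, -0.0019, 0.0207], 0.53)]
top cover_grip [([0.629, 0.1575, 0.061], 0.84), ([0.5869, -0.0038, 0.0195], 0.19)]
top flap_bar [([0.5224, 0.1457, 0.0614], 0.97), ([0.3914, -0.1446, 0.032], 0.4)]
top flap [([0.5244, 0.1487, 0.0665], 0.89)]
top screwdriver [([0.587, -0.0055, 0.0196], 0.59)]
top oil_bottle [([0.6177, 0.341, 0.0549], 0.49), ([0.624, 0.1607, 0.0571], 0.32)]
top loupe [([0.5091, 0.3348, 0.0232], 0.45)]
top flux_tin [([0.3945, -0.1442, 0.0304], 0.87)]
top tape_cream_roll [([0.3591, -0.2406, 0.0197], 0.76)]
scene case [([0.5447, 0.1948, 0.0569], 0.73)]
scene cover [([0.6192, 0.1706, 0.0587], 0.62)]
scene cover_grip [([0.6197, 0.1733, 0.0619], 0.97), ([0.5431, 0.2004, 0.0584], 0.62)]
scene flap_bar [([0.5146, 0.1613, 0.0628], 0.63)]
scene flap [([0.5109, 0.1633, 0.0593], 0.86)]
scene screwdriver []
scene oil_bottle [([0.6085, 0.3455, 0.0402], 0.87)]
scene loupe [([0.4987, 0.339, 0.015], 0.6), ([0.6064, 0.3478, 0.0394], 0.33)]
scene flux_tin [([0.3888, -0.1327, 0.024], 0.85)]
scene tape_cream_roll [([0.5456, 0.1971, 0.0594], 0.17)]
```

View pics/top0.png

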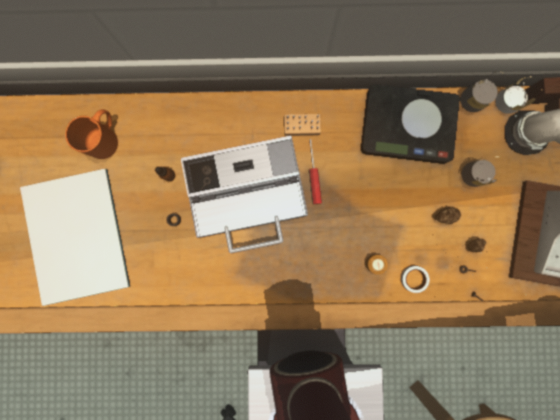

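View pics/scene0.png

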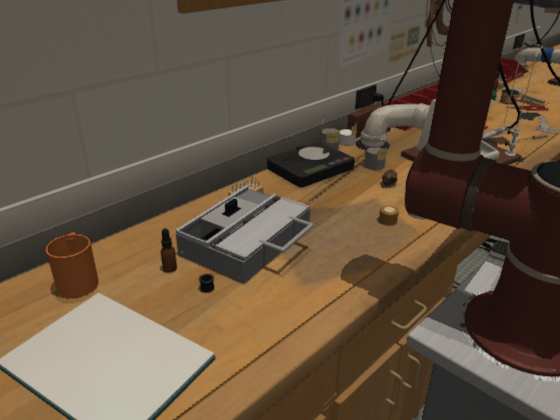

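The top view shows the case yawed slightly, with corners at about (183,157), (293,139), (305,216) and (197,234). The grip rib is at (243,166) and the bar runs from (230,248) to (281,240). The bystanders stand clear of it. Next I fit the case pose.

```bash
cat > fit.py <<'E'
from h import *
from scipy.optimize import minimize
T=np.load('top0.npy');P=T[130:256,176:312].reshape(-1,3)
Q=P[(P[:,2]>.045)&(P[:,2]<.1)]
q=Q[:,:2]
def loc(p,x):
    c,s=np.cos(p[2]),np.sin(p[2]);d=x[:,:2]-p[:2];return np.c_[d@[c,s],d@[-s,c]]
# main body: rectangle x -85..100,y -130..130 : robust rectangle on raster
def cost(p):
    l=loc(p,q); l=l[(l[:,0]>-.095)]
    ins=(abs(l[:,0]-.0075)<.0925)&(abs(l[:,1])<.13)
    return -ins.sum()+1.0*(~ins).sum()
best=None
for yaw in np.radians(np.arange(2,18,2)):
  for k in ([.57,.156],[.60,.15],[.585,.165]):
    r=minimize(cost,[*k,yaw],method='Nelder-Mead',options=dict(initial_simplex=[[*k,yaw],[k[0]+.02,k[1],yaw],[k[0],k[1]+.02,yaw],[*k,yaw+.06]],maxiter=400))
    if best is None or r.fun<best.fun: best=r
p=best.x;print(p,np.degrees(p[2]),best.fun,len(q))
l=loc(p,q);print('bounds',np.percentile(l[l[:,0]>-.08],[1,99],axis=0))
b=l[l[:,0]<-.095];print('bar n',len(b),b.mean(0),np.percentile(b,[1,50,99],axis=0))
g=Q[:,2]>.074;print('rib',g.sum(),l[g].mean(0),l[g].min(0),l[g].max(0)); print('z',np.percentile(Q[:,2],[5,50,95,99.5]))
E
python3 fit.py
```

```text
[0.57093164 0.15563753 0.18516682] 10.609277373781456 -7838.0 8297
bounds [[-0.07845798 -0.12733222]
 [ 0.09839291  0.12724195]]
bar n 359 [-1.23594866e-01 -8.69897920e-05] [[-0.1347076  -0.0624151 ]
 [-0.1275254   0.00029646]
 [-0.09598519  0.0621108 ]]
rib 94 [ 0.05351354 -0.0080934 ] [ 0.04809106 -0.02558936] [0.06019353 0.00996032]
z [0.0522052  0.06066757 0.06506975 0.08510108]
```

```bash
cat > go.py <<'E'
from h import *
import sys
CASE=[0.5709,0.1556,0.1852]
def w(x,y,z,c=CASE):
    return np.array([c[0]+x*np.cos(c[2])-y*np.sin(c[2]),c[1]+x*np.sin(c[2])+y*np.cos(c[2]),z])
def rem(x,y,z,c=CASE):
    s=manip.state();q=s['tool_rot'];r=R.from_quat([q[1],q[2],q[3],q[0]])
    yaw=c[2];t=R.from_matrix(np.array([[-np.sin(yaw),np.cos(yaw),0],[np.cos(yaw),np.sin(yaw),0],[0,0,-1]]).T)
    print('t',s['time'],'shift',np.round(r.inv().apply(w(x,y,z,c)-s['tool_pos']),4),'turn',np.round((r.inv()*t).as_rotvec(),4),'F',np.round(s['contact_force'],1))
if __name__=='__main__': rem(*map(float,sys.argv[1:4]))
E
python3 -m inch '[[[0,0,0],[0,0,-0.149],1],[[0,0,0],[0,0,-0.149],1],[[0,0,0],[0,0,-0.149],1],[[0,0,0],[0,0,-0.149],1],[[0,0,0],[0,0,-0.149],1],[[0,0,0],[0,0,-0.149],1],[[0,0,0],[0,0,-0.149],1],[[0,0,0],[0,0,-0.149],1]]'
python3 -m inch '[[[0,0,0],[0,0,-0.149],1],[[0,0,0],[0,0,-0.149],1],[[0,0,0],[0,0,0],1]]'
python3 go.py 0.0545 -0.008 0.25
```

```text
time: 1.9
tool_pos: [0.166, -0.6025, 0.25]
tool_rot: [0.0, 0.743, 0.669, 0.0]
contact_force: [0.3, 0.3, 0.7]
gripper_width: 0.999
grasp_force: 0.0
time: 2.2
tool_pos: [0.166, -0.6026, 0.25]
tool_rot: [0.0, 0.638, 0.77, -0.0]
contact_force: [-0.1, 0.0, -0.6]
gripper_width: 1.0
grasp_force: 0.0
t 2.2 shift [0.6611 0.5938 0.    ] turn [0.     0.0001 0.0025] F [-0.1  0.  -0.6]
```

```bash
python3 -m inch '[[[0.033,0.0297,0],[0,0,0],1],[[0.033,0.0297,0],[0,0,0],1],[[0.033,0.0297,0],[0,0,0],1],[[0.033,0.0297,0],[0,0,0],1],[[0.033,0.0297,0],[0,0,0],1],[[0.033,0.0297,0],[0,0,0],1],[[0.033,0.0297,0],[0,0,0],1],[[0.033,0.0297,0],[0,0,0],1]]' | tail -4
python3 -m inch '[[[0.033,0.0297,0],[0,0,0],1],[[0.033,0.0297,0],[0,0,0],1],[[0.033,0.0297,0],[0,0,0],1],[[0.033,0.0297,0],[0,0,0],1],[[0.033,0.0297,0],[0,0,0],1],[[0.033,0.0297,0],[0,0,0],1],[[0.033,0.0297,0],[0,0,0],0.5],[[0.033,0.0297,0],[0,0,0],0.5]]'| tail -4
python3 -m inch '[[[0.033,0.0297,0],[0,0,0],0.5],[[0.033,0.0297,0],[0,0,0],0.5],[[0.033,0.0297,0],[0,0,0],0.5],[[0.033,0.0297,0],[0,0,0],0.5],[[0,0,0],[0,0,0],0.5],[[0,0,0],[0,0,0],0.5]]'
python3 go.py 0.0545 -0.008 0.25
python3 - <<'E'
from h import *
p,d=save('wrist','w1.png');C=cloud('wrist',d);np.save('w1.npy',C)
for l in ('cover_grip','flap_bar','flap'):print(l,look('wrist',l))
from go import CASE
c,s=np.cos(CASE[2]),np.sin(CASE[2]);Q=C[(d>0)];m=(Q[:,2]>.078)&(Q[:,2]<.095);dd=Q[m][:,:2]-CASE[:2];l=np.c_[dd@[c,s],dd@[-s,c]]
k=(abs(l[:,0]-.05)<.03)&(abs(l[:,1])<.06);print(k.sum(),l[k].min(0),l[k].max(0),np.percentile(l[k],[2,50,98],axis=0))
E
```

```text
tool_rot: [0.0, 0.639, 0.769, -0.0]
contact_force: [1.3, 0.0, 0.4]
gripper_width: 0.999
grasp_force: 0.0
tool_rot: [0.0, 0.639, 0.769, 0.0]
contact_force: [0.5, -0.4, 0.5]
gripper_width: 0.692
grasp_force: 0.0
time: 4.4
tool_pos: [0.6262, 0.1576, 0.2494]
tool_rot: [-0.0, 0.638, 0.77, -0.001]
contact_force: [-0.1, -0.5, -0.6]
gripper_width: 0.496
grasp_force: 0.0
t 4.4 shift [ 0.0002 -0.0003 -0.0006] turn [-0.0011  0.0003  0.002 ] F [-0.1 -0.5 -0.6]
cover_grip [([0.6172, 0.1645, 0.061], 0.96), ([0.5662, 0.178, 0.0673], 0.19)]
flap_bar [([0.5221, 0.1716, 0.0653], 0.85)]
flap [([0.5182, 0.1698, 0.0609], 0.98)]
406 [ 0.04823232 -0.02506469] [0.05967049 0.01062245] [[ 0.04827028 -0.02351102]
 [ 0.05438555 -0.0064191 ]
 [ 0.05958331  0.00992576]]
```

View pics/w1.png

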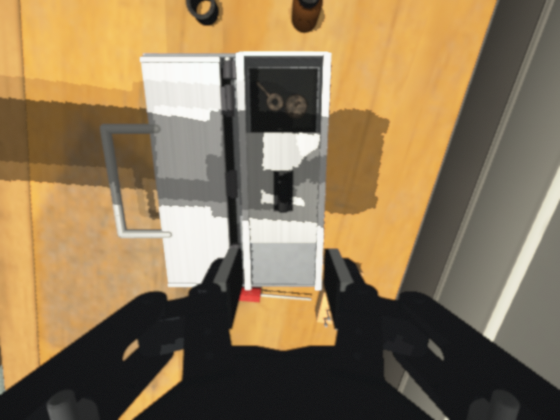

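The wrist view shows the rib at (284,190) between the fingers' line, with the cover clear of the screws' side. It agrees with the pose fit to within 1 mm, so I descend and grip.

```bash
python3 -m inch '[[[0.001,0,0.04],[0,0,0],0.5],[[0,0,0.04],[0,0,0],0.5],[[0,0,0.04],[0,0,0],0.5],[[0,0,0.03],[0,0,0],0.5],[[0,0,0.015],[0,0,0],0.5],[[0,0,0],[0,0,0],0.5],[[0,0,0],[0,0,0],0],[[0,0,0],[0,0,0],0]]'
python3 -m inch '[[[0,0,0],[0,0,0],0],[[0,0,0],[0,0,0],0],[[0,0,0],[0,0,0],0],[[0,0,0],[0,0,0],0]]'
python3 go.py 0.0545 0.063 0.085
```

```text
time: 5.4
tool_pos: [0.6276, 0.1578, 0.088]
tool_rot: [0.001, 0.638, 0.77, 0.001]
contact_force: [-12.5, -2.5, 6.4]
gripper_width: 0.168
grasp_force: 7.8
time: 5.8
tool_pos: [0.6262, 0.1576, 0.0881]
tool_rot: [0.0, 0.638, 0.77, -0.0]
contact_force: [-6.6, -2.5, 6.2]
gripper_width: 0.122
grasp_force: 61.1
t 5.8 shift [0.0712 0.     0.0031] turn [-0.0002  0.0007  0.0028] F [-6.6 -2.5  6.2]
```

```bash
python3 -m inch '[[[0,0,-0.002],[0,0,0],0],[[0.006,0,0],[0,0,0],0],[[0.01,0,0],[0,0,0],0],[[0.01,0,0],[0,0,0],0],[[0.01,0,0],[0,0,0],0],[[0.01,0,0],[0,0,0],0],[[0.01,0,0],[0,0,0],0],[[0.008,0,0],[0,0,0],0]]'
python3 go.py 0.0545 0.063 0.085
```

```text
time: 6.6
tool_pos: [0.614, 0.2223, 0.0881]
tool_rot: [0.0, 0.637, 0.771, 0.0]
contact_force: [-4.6, -1.8, 4.9]
gripper_width: 0.12
grasp_force: 61.0
t 6.6 shift [ 0.0053 -0.0001  0.0031] turn [ 0.0006 -0.0003  0.0036] F [-4.6 -1.8  4.9]
```

```bash
python3 -m inch '[[[0.004,0,0],[0,0,0],0],[[0.003,0,0],[0,0,0],0],[[0.002,0,0],[0,0,0],0],[[0.002,0,0],[0,0,0],0],[[0,0,0],[0,0,0],0]]'
python3 go.py 0.0545 0.063 0.085
```

```text
time: 7.1
tool_pos: [0.6131, 0.2274, 0.0881]
tool_rot: [0.004, 0.637, 0.77, -0.003]
contact_force: [-2.8, -18.1, 7.1]
gripper_width: 0.123
grasp_force: 61.3
t 7.1 shift [ 0.0002 -0.0002  0.0031] turn [-0.0005  0.0101  0.0033] F [ -2.8 -18.1   7.1]
```

The stop is reached: 18 N back-force at the home position. I release and rise, then check the cover and measure the bar.

```bash
python3 -m inch '[[[-0.002,0,0],[0,0,0],0.4],[[0,0,0],[0,0,0],0.4],[[0,0,0],[0,0,0],0.4],[[0,0,0],[0,0,0],0.4],[[0,0,-0.03],[0,0,0],0.4],[[0,0,-0.04],[0,0,0],0.4],[[0,0,-0.04],[0,0,0],0.4],[[0,0,-0.04],[0,0,0],0.4]]'
python3 go.py -0.130 -0.04 0.24
```

```text
time: 7.9
tool_pos: [0.6121, 0.2301, 0.2384]
tool_rot: [-0.0, 0.637, 0.771, 0.0]
contact_force: [0.7, -0.7, 0.5]
gripper_width: 0.401
grasp_force: 0.0
t 7.9 shift [-0.105  -0.1846 -0.0017] turn [ 0.0003 -0.0003  0.0035] F [ 0.7 -0.7  0.5]
```

```bash
python3 -m inch '[[[-0.02,-0.037,0],[0,0,0.0035],0.4],[[-0.02,-0.037,0],[0,0,0],0.4],[[-0.02,-0.037,0],[0,0,0],0.4],[[-0.02,-0.037,0],[0,0,0],0.4],[[-0.025,-0.037,0],[0,0,0],0.4],[[0,0,0],[0,0,0],0.4],[[0,0,0],[0,0,0],0.4]]'
python3 - <<'E'
from h import *
from go import CASE
for cam in ('wrist','top'):
    p,d=save(cam,cam+'2.png');C=cloud(cam,d)
    for l in ('cover_grip','flap_bar'):print(l,look(cam,l))
    c,s=np.cos(CASE[2]),np.sin(CASE[2]);Q=C[d>0];dd=Q[:,:2]-CASE[:2];l=np.c_[dd@[c,s],dd@[-s,c],Q[:,2]]
    k=(l[:,2]>.076)&(l[:,2]<.095)&(abs(l[:,0]-.05)<.03)&(abs(l[:,1]-.06)<.05)
    if k.sum():print('rib',k.sum(),np.percentile(l[k],[2,50,98],axis=0).round(4))
    k=(l[:,2]>.05)&(l[:,2]<.075)&(abs(l[:,0]+.13)<.012)&(abs(l[:,1])<.045);b=l[k]
    print('bar',k.sum(),np.percentile(b,[2,50,98],axis=0).round(4),np.polyfit(b[:,1],b[:,0],1).round(4) if k.sum() else 0)
E
python3 go.py -0.130 0 0.24
```

```text
time: 8.6
tool_pos: [0.4497, 0.0923, 0.2374]
tool_rot: [0.001, 0.639, 0.769, 0.001]
contact_force: [0.4, 0.7, -0.1]
gripper_width: 0.399
grasp_force: 0.0
cover_grip [([0.6026, 0.235, 0.0629], 0.85), ([0.5223, 0.1699, 0.0647], 0.6)]
flap_bar [([0.52, 0.168, 0.0615], 0.83)]
rib 789 [[0.048  0.0476 0.0768]
 [0.0514 0.0648 0.0843]
 [0.0594 0.0811 0.0865]]
bar 843 [[-0.1346 -0.0431  0.0602]
 [-0.1296  0.004   0.0635]
 [-0.1254  0.0432  0.0653]] [-0.0083 -0.1298]
cover_grip [([0.6165, 0.2261, 0.0604], 0.67)]
flap_bar [([0.5354, 0.1487, 0.0626], 0.9), ([0.3959, -0.1447, 0.0317], 0.68)]
rib 90 [[0.0484 0.046  0.0777]
 [0.0535 0.0621 0.0844]
 [0.0597 0.0796 0.0874]]
t 8.9 shift [ 0.0395 -0.0001 -0.003 ] turn [-0.0003 -0.0002  0.0003] F [0.6 0.3 0.6]Traceback (most recent call last):
  File "<stdin>", line 10, in <module>
    return _quantile_unchecked(
        a, q, axis, out, overwrite_input, method, keepdims, weights)
    return _ureduce(a,
                    func=_quantile_ureduce_func,
    ...<5 lines>...
                    overwrite_input=overwrite_input,
                    method=method)
    r = func(a, **kwargs)
    result = _quantile(arr,
                       quantiles=q,
    ...<2 lines>...
                       out=out,
                       weights=wgt)
    slices_having_nans = np.isnan(arr[-1, ...])
                                  ~~~^^^^^^^^^
IndexError: index -1 is out of bounds for axis 0 with size 0
```

View pics/wrist2.png

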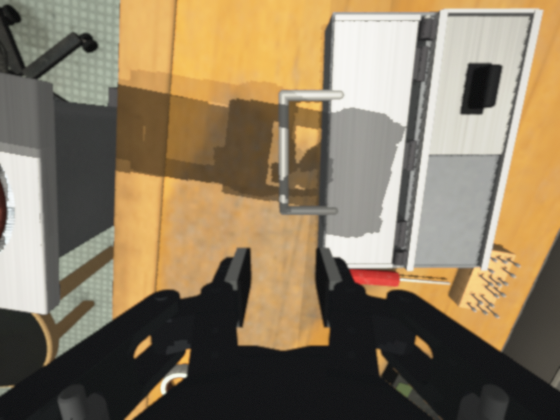

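The wrist view shows the cover over the compartment with its rib at (482,88), and the bar at column 284, rows 95–210. Next I move over the bar, descend and grip it.

```bash
python3 -m inch '[[[0.0395,0,0],[0,0,0],0.4],[[0,0,0.04],[0,0,0],0.4],[[0,0,0.04],[0,0,0],0.4],[[0,0,0.04],[0,0,0],0.4],[[0,0,0.035],[0,0,0],0.4],[[0,0,0.015],[0,0,0],0.4],[[0,0,0.005],[0,0,0],0.4],[[0,0,0],[0,0,0],0.4]]'
python3 go.py -0.130 0 0.06
```

```text
time: 9.7
tool_pos: [0.4425, 0.1313, 0.0615]
tool_rot: [-0.001, 0.639, 0.769, -0.001]
contact_force: [0.7, 0.3, 0.3]
gripper_width: 0.396
grasp_force: 0.0
t 9.7 shift [0.0002 0.0007 0.0015] turn [-0.0015 -0.0001 -0.0002] F [0.7 0.3 0.3]
```

```bash
python3 -m inch '[[[0,0.0005,0.0015],[0,0,0],0],[[0,0,0],[0,0,0],0],[[0,0,0],[0,0,0],0],[[0,0,0],[0,0,0],0],[[0,0,0],[0,0,0],0],[[0,0,0],[0,0,0],0]]'
python3 go.py -0.130 0 0.06
python3 - <<'E'
import numpy as np
a=np.radians(np.r_[0,1.5,np.arange(4,91,3.5),90]);x=-.13*np.cos(a);z=.13*np.sin(a)
print(len(a)-1);[print(round(np.degrees(t),1),round(u*1000,1),round(-v*1000,1)) for t,u,v in zip(a[1:],np.diff(x),np.diff(z))]
E
```

```text
time: 10.3
tool_pos: [0.4434, 0.1313, 0.062]
tool_rot: [0.0, 0.639, 0.769, 0.0]
contact_force: [-4.6, -0.8, 6.0]
gripper_width: 0.093
grasp_force: 58.7
t 10.3 shift [ 0.0004 -0.0002  0.002 ] turn [ 0.0003  0.     -0.0005] F [-4.6 -0.8  6. ]
27
1.5 0.0 -3.4
4.0 0.3 -5.7
7.5 0.8 -7.9
11.0 1.3 -7.8
14.5 1.8 -7.7
18.0 2.2 -7.6
21.5 2.7 -7.5
25.0 3.1 -7.3
28.5 3.6 -7.1
32.0 4.0 -6.9
35.5 4.4 -6.6
39.0 4.8 -6.3
42.5 5.2 -6.0
46.0 5.5 -5.7
49.5 5.9 -5.3
53.0 6.2 -5.0
56.5 6.5 -4.6
60.0 6.8 -4.2
63.5 7.0 -3.8
67.0 7.2 -3.3
70.5 7.4 -2.9
74.0 7.6 -2.4
77.5 7.7 -2.0
81.0 7.8 -1.5
84.5 7.9 -1.0
88.0 7.9 -0.5
90.0 4.5 -0.1
```

```bash
python3 -m inch '[[[0,0,-0.0017],[0,0,0],0],[[0,0,-0.0017],[0,0,0],0],[[0,0.0001,-0.0028],[0,0,0],0],[[0,0.0002,-0.0029],[0,0,0],0],[[0,0.0004,-0.004],[0,0,0],0],[[0,0.0004,-0.0039],[0,0,0],0],[[0,0.0006,-0.0039],[0,0,0],0],[[0,0.0007,-0.0039],[0,0,0],0]]'
python3 -m inch '[[[0,0.0009,-0.0039],[0,0,0],0],[[0,0.0009,-0.0038],[0,0,0],0],[[0,0.0011,-0.0038],[0,0,0],0],[[0,0.0011,-0.0038],[0,0,0],0],[[0,0.0013,-0.0038],[0,0,0],0],[[0,0.0014,-0.0037],[0,0,0],0]]'
python3 go.py -0.1209 0 0.1098
```

```text
time: 11.1
tool_pos: [0.4453, 0.1316, 0.0856]
tool_rot: [-0.0, 0.639, 0.769, -0.0]
contact_force: [0.3, -0.8, -3.3]
gripper_width: 0.092
grasp_force: 58.3
time: 11.7
tool_pos: [0.451, 0.1327, 0.1077]
tool_rot: [-0.001, 0.639, 0.769, -0.001]
contact_force: [-4.8, -1.4, -0.6]
gripper_width: 0.09
grasp_force: 58.6
t 11.7 shift [ 0.0004  0.0011 -0.0021] turn [-0.0031 -0.     -0.0006] F [-4.8 -1.4 -0.6]
```

```bash
python3 -m inch '[[[0,0.0015,-0.0037],[0,0,0],0],[[0,0.0016,-0.0036],[0,0,0],0],[[0,0.0018,-0.0036],[0,0,0],0],[[0,0.0018,-0.0035],[0,0,0],0],[[0,0.002,-0.0035],[0,0,0],0],[[0,0.002,-0.0034],[0,0,0],0],[[0,0.0022,-0.0033],[0,0,0],0],[[0,0.0022,-0.0033],[0,0,0],0]]'
python3 -m inch '[[[0,0.0024,-0.0032],[0,0,0],0],[[0,0.0024,-0.0031],[0,0,0],0],[[0,0.0026,-0.003],[0,0,0],0],[[0,0.0026,-0.003],[0,0,0],0],[[0,0.0027,-0.0029],[0,0,0],0],[[0,0.0028,-0.0028],[0,0,0],0]]'
python3 go.py -0.0903 0 0.1535
```

```text
time: 12.5
tool_pos: [0.4646, 0.1353, 0.1361]
tool_rot: [-0.002, 0.639, 0.769, -0.003]
contact_force: [-14.9, -3.1, 6.8]
gripper_width: 0.086
grasp_force: 58.6
time: 13.1
tool_pos: [0.4796, 0.1381, 0.1557]
tool_rot: [-0.003, 0.639, 0.769, -0.004]
contact_force: [-19.4, -3.7, 15.5]
gripper_width: 0.094
grasp_force: 58.8
t 13.1 shift [0.0004 0.0027 0.0022] turn [-0.0092  0.0003 -0.0002] F [-19.4  -3.7  15.5]
```

The pull on the tool points radially outward at about 25 N, so my commanded arc is about 3 mm tight. I add that back while continuing.

```bash
python3 -m inch '[[[0,-0.001,-0.001],[0,0,0],0],[[0,-0.001,-0.001],[0,0,0],0],[[0,0,0],[0,0,0],0]]'
python3 go.py -0.0903 0 0.1535
python3 -m inch '[[[0,0.0029,-0.0027],[0,0,0],0],[[0,0.003,-0.0026],[0,0,0],0],[[0,0.0031,-0.0025],[0,0,0],0],[[0,0.0031,-0.0025],[0,0,0],0],[[0,0.0032,-0.0024],[0,0,0],0],[[0,0.0033,-0.0022],[0,0,0],0],[[0,0.0034,-0.0021],[0,0,0],0],[[0,0.0034,-0.0021],[0,0,0],0]]'
python3 go.py -0.065 0 0.1726
```

```text
time: 13.4
tool_pos: [0.4803, 0.1382, 0.1569]
tool_rot: [0.0, 0.639, 0.769, 0.0]
contact_force: [-5.6, -0.5, 2.3]
gripper_width: 0.091
grasp_force: 59.0
t 13.4 shift [0.0004 0.0019 0.0034] turn [ 0.0006 -0.0001 -0.0007] F [-5.6 -0.5  2.3]
time: 14.2
tool_pos: [0.5049, 0.1428, 0.1775]
tool_rot: [-0.001, 0.639, 0.769, -0.001]
contact_force: [-13.3, -2.0, 16.4]
gripper_width: 0.091
grasp_force: 59.1
t 14.2 shift [0.0004 0.0022 0.0049] turn [-0.0019 -0.     -0.0005] F [-13.3  -2.   16.4]
```

```bash
python3 -m inch '[[[0,-0.0005,-0.001],[0,0,0],0],[[0,0,-0.001],[0,0,0],0],[[0,0.0035,-0.002],[0,0,0],0],[[0,0.0035,-0.0019],[0,0,0],0],[[0,0.0036,-0.0018],[0,0,0],0],[[0,0.0036,-0.0016],[0,0,0],0],[[0,0.0037,-0.0015],[0,0,0],0],[[0,0,0],[0,0,0],0]]'
python3 - <<'E'
from h import *
from go import CASE
from scipy.optimize import least_squares
s=manip.state();P=np.array([[.4434,.1313,.062],[.4453,.1316,.0856],[.451,.1327,.1077],[.4646,.1353,.1361],[.4803,.1382,.1569],[.5049,.1428,.1775],s['tool_pos']])
c=[np.cos(CASE[2]),np.sin(CASE[2])];x=(P[:,:2]-CASE[:2])@c;z=P[:,2]
print(np.c_[x,z].round(4))
r=least_squares(lambda p:np.hypot(x-p[0],z-p[1])-.13,[0,.06]);print(r.x,r.fun.round(4))
print('ang',np.degrees(np.arctan2(z[-1]-r.x[1],r.x[0]-x[-1])))
E
```

```text
time: 15.0
tool_pos: [0.5228, 0.1462, 0.1875]
tool_rot: [0.0, 0.639, 0.769, 0.0]
contact_force: [-6.2, -0.6, 7.1]
gripper_width: 0.092
grasp_force: 59.3
[[-0.1298  0.062 ]
 [-0.1279  0.0856]
 [-0.1221  0.1077]
 [-0.1082  0.1361]
 [-0.0923  0.1569]
 [-0.0672  0.1775]
 [-0.049   0.1875]]
[0.00086553 0.06664861] [ 0.0007  0.0001 -0.0004 -0.0007 -0.0003  0.0001  0.0007]
ang 67.57940208362992
```

```bash
python3 -m inch '[[[0,0.0037,-0.0018],[0,0,0],0],[[0,0.0038,-0.0017],[0,0,0],0],[[0,0.0038,-0.0015],[0,0,0],0],[[0,0.0038,-0.0012],[0,0,0],0],[[0,0.0038,-0.001],[0,0,0],0],[[0,0.0038,-0.0009],[0,0,0],0],[[0,0.0038,-0.0008],[0,0,0],0],[[0,0.0038,-0.0007],[0,0,0],0]]'
python3 go.py 0 0 0.1955
python3 -m inch '[[[0,0.0035,-0.0005],[0,0,0],0],[[0,0.0035,-0.0004],[0,0,0],0],[[0,0.003,-0.0003],[0,0,0],0],[[0,0.002,-0.0002],[0,0,0],0],[[0,0.001,0],[0,0,0],0],[[0,0,0],[0,0,0],0],[[0,0,0],[0,0,0],0]]'
python3 go.py 0 0 0.1955
```

```text
time: 15.8
tool_pos: [0.5529, 0.1518, 0.1962]
tool_rot: [0.001, 0.639, 0.769, 0.001]
contact_force: [-2.8, 1.2, 3.1]
gripper_width: 0.082
grasp_force: 61.2
t 15.8 shift [0.0004 0.0184 0.0007] turn [ 0.0021 -0.0003 -0.0007] F [-2.8  1.2  3.1]
time: 16.5
tool_pos: [0.5649, 0.154, 0.1973]
tool_rot: [-0.0, 0.639, 0.769, -0.0]
contact_force: [-4.7, 0.4, 6.3]
gripper_width: 0.089
grasp_force: 61.5
t 16.5 shift [0.0004 0.0062 0.0018] turn [-0.0003 -0.0002 -0.0006] F [-4.7  0.4  6.3]
```

```bash
cat > ang.py <<'E'
from h import *
from go import CASE
import sys
c,s=np.cos(CASE[2]),np.sin(CASE[2])
for cam in ('scene','top','wrist'):
    p,d=save(cam,cam+sys.argv[1]+'.png');C=cloud(cam,d)
    Q=C[d>0];dd=Q[:,:2]-CASE[:2];l=np.c_[dd@[c,s],dd@[-s,c],Q[:,2]]
    k=(abs(l[:,0])<.03)&(abs(l[:,1])<.12)&(l[:,2]>.075)&(l[:,2]<.14);b=l[k]
    print(cam,k.sum())
    if k.sum()>60:
        for _ in range(6):
            A=np.c_[b[:,2]-.06,b[:,1],np.ones(len(b))];f=np.linalg.lstsq(A,b[:,0],rcond=None)[0];r=b[:,0]-A@f;b=b[abs(r)<max(.002,1.5*r.std())]
        print('plane n',len(b),'slope dx/dz',f[0],'yaw',f[1],'x at hinge height',f[2],'deg short',np.degrees(np.arctan(-f[0])),'rms',r.std())
E
python3 ang.py 3
```

```text
scene 1675
plane n 1572 slope dx/dz -0.04667516983964606 yaw 0.0004727193622391015 x at hinge height -0.0036105829574966924 deg short 2.672350730305432 rms 0.0008958655943124662
top 98
plane n 95 slope dx/dz -0.04917965775752188 yaw -0.0005750492954848942 x at hinge height -0.002418928308817115 deg short 2.815518382299931 rms 0.00018603525563274303
wrist 157
plane n 157 slope dx/dz -0.04531803563766051 yaw -0.003331291817135494 x at hinge height 0.0023931731075541867 deg short 2.5947568445190856 rms 0.00016817586821225871
```

View pics/scene3.png

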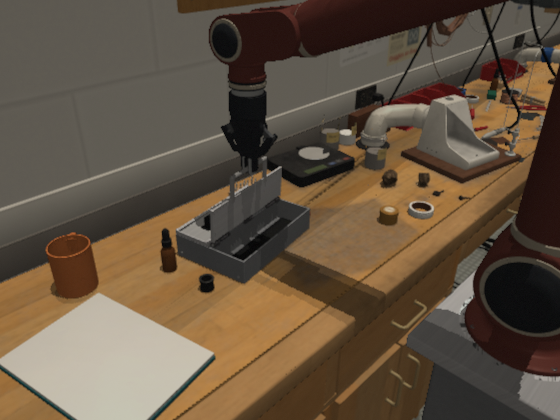

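View pics/wrist3.png

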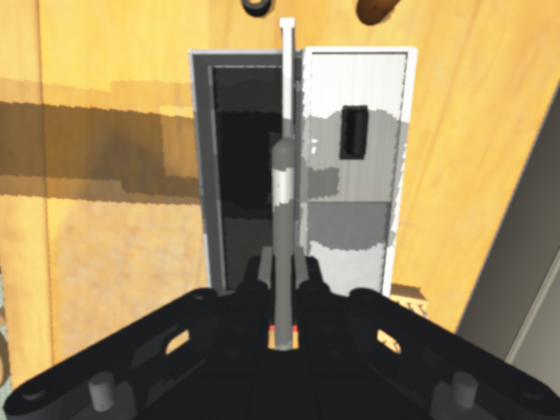

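The scene view shows the flap nearly upright (plate top at about (280,175)) and held. The wrist view shows the cover still home, with its rib at (354,132). All three cameras and the TCP position agree it is 2.7° (6 mm) short, so I ease it on.

```bash
python3 -m inch '[[[0,0.0015,-0.0005],[0,0,0],0],[[0,0.002,-0.0003],[0,0,0],0],[[0,0.0015,0],[0,0,0],0],[[0,0.001,0],[0,0,0],0],[[0,0,0],[0,0,0],0],[[0,0,0],[0,0,0],0],[[0,0,0],[0,0,0],0]]'
python3 go.py 0 0 0.1955; python3 ang.py 4
```

```text
time: 17.35
tool_pos: [0.5709, 0.1551, 0.198]
tool_rot: [0.0, 0.639, 0.769, 0.0]
contact_force: [-1.5, 1.4, 4.7]
gripper_width: 0.088
grasp_force: 60.7
t 17.35 shift [0.0005 0.0001 0.0025] turn [ 0.0008 -0.0002 -0.0007] F [-1.5  1.4  4.7]
scene 1733
plane n 1590 slope dx/dz -0.0014835964787105497 yaw 0.0010433812749404995 x at hinge height -0.0034688862442297727 deg short 0.08500375436454258 rms 0.000914361769877378
top 196
plane n 191 slope dx/dz -0.0017161507521753707 yaw -0.00013904418623350697 x at hinge height -0.002386533924627844 deg short 0.09832809857682596 rms 0.00025491118400778777
wrist 0
```

```bash
python3 -m inch '[[[0,0,0],[0,0,0],0],[[0,0,0],[0,0,0],0],[[0,0,0],[0,0,0],0],[[0,0,0],[0,0,0],0],[[0,0,0],[0,0,0],0]]'
python3 - <<'E'
from h import *
print(np.abs(manip.state()['joint_vel']).max()); print(manip.job_done())
E
```

```text
time: 18.0
tool_pos: [0.5708, 0.1551, 0.1979]
tool_rot: [0.0, 0.639, 0.769, 0.0]
contact_force: [-1.3, 1.9, 5.3]
gripper_width: 0.087
grasp_force: 60.7
0.0028559058759887864
the job is handed in; nothing more can be done
None
```

The job is handed in at 18 s: the cover is home against its stop, the flap stands upright (within about 0.1° by two cameras) and still, and the bar is still held in the gripper.

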